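Switch off the two charger sockets on the painting-table socket strip

TASK

The kite-painting class is over: on the desk socket strip, switch off the two sockets that have a square charger block plugged in, by flipping each one's toggle lever right over towards its socket. Leave the other two toggles as they are and do not knock over the water bottle.

Things in the scene. Friction and masses are not known exactly. Their poses are not given: they have to be found in the camera images.
- strip: Fixed desk socket strip, 146 (x) by 224 (y) by 44 mm high. Origin: centre of its underside, on the table. Four equal modules, flat top 42 mm above the table, stand 50 mm apart along its y (y = -75, -25, 25, 75 mm) in an order that changes. Each has a socket centred at x = -35 mm and a toggle lever hinged at x = 25 mm, height 42 mm, about an axis along y. Nothing stands on the +x side of the levers.
- tip_charger_a (a point): Tip of the steel toggle lever beside one square white charger block (36 by 38 mm, 34 mm high, face towards the lever at strip x = -17 mm). Lever: 50 mm long from hinge to tip, 9 mm thick at its foot, 14 mm near its tip. Starts ON, leaning 0.55 rad to strip +x, away from the socket (tip at strip x 51 mm, 85 mm above the table).
- tip_charger_b (a point): Tip of the toggle, made the same, beside the other square charger block; starts ON. Fully OFF it leans 0.55 rad to strip -x, towards its socket (tip at strip x -1 mm, 85 mm above the table). All four levers swing only about the strip's y, have end stops at ON and OFF, and stay where they are left (hinge friction 0.06 N m, no spring).
- tip_lamp (a point): Tip of the toggle, made the same, beside the round white plug-in lamp (40 mm across, 28 mm high). Starts ON, leaning away from its socket, and is to stay so.
- tip_empty (a point): Tip of the toggle, made the same, beside the socket with nothing plugged in. Starts OFF, leaning towards its socket, and is to stay so.
- bottle: Clear water bottle with a green cap, 64 mm across, 200 mm tall, loose, standing 200 to 240 mm from the strip's centre, off its -y end. Origin: centre of its underside.

How it is judged:
At the end, for the whole second after the job is handed in: Both charger toggles lean towards their sockets (tip at strip x below 12 mm; fully over is -1 mm), the lamp's toggle still leans away (tip at strip x above 38 mm), the empty socket's toggle still leans towards its socket (tip below 12 mm), and the bottle stands upright (within 0.3 rad) (x of each of tip_charger_a, tip_charger_b, tip_empty in the frame of strip below 0.012 m and x of tip_lamp in the frame of strip above 0.038 m and angle between bottle's own z axis and vertical below 0.3 rad); the robot touches nothing.
It fails at once if the toggle of the lamp is pushed more than 12 mm from its start (distance of tip_lamp from where it was at the start of the episode above 0.012 m).
It fails at once if the toggle of the empty socket is pushed more than 12 mm from its start (distance of tip_empty from where it was at the start of the episode above 0.012 m).
It fails at once if the water bottle is knocked over (angle between bottle's own z axis and vertical above 0.6 rad).
It also fails if it takes over 38 s, if anything falls off the work surface, if the arm or the gripper's body presses on something with over 40 N, if the wrist force passes 120 N, or if a joint passes its speed limit or range.

ROBOT

A 6-joint arm with a two-finger parallel gripper is mounted at the origin on the work surface. World frame = base frame: x ahead of the robot, y to its left, z up, the work surface at z = 0. Lengths are in m, angles in rad, forces in N, time in s.
With the tool pointing down it reaches from about 0.375 to 0.825 m from the base axis. Payload 5.5 kg.
Tool frame: the origin (TCP) lies at the very end of the fingers, on their centre line; the grasp point (between the pads) lies 19 mm behind it; z points along the fingers, y is the line along which they close (so a half turn about z gives the same grasp; the last joint's range is limited). The gripper opens to 85 mm and grips with 20 to 120 N. Pads are 22 mm wide; open, the fingers measure 114 mm over their backs; the gripper's body (76 mm by 85 mm) begins 54 mm behind the grasp point. The pads swing forward as they close: fully open they stand 13 mm farther back than shut.
Start: joints at [1.255, 0.314, -0.047, 1.21, 0, 1.571], TCP at [0.186, 0.57, 0.206] pointing down, gripper open.
Joint ranges: [-2.67, 2.67], [-0.69, 1.73], [-1.03, 1.25], [-2.08, 2.16], [-1.42, 1.45], [-3.14, 3.14]. Speed limits (rad/s): [2.39, 2.39, 3.01, 3.14, 3.14, 3.14].

INTERFACE

Orientations are given as a unit quaternion [w, x, y, z].
In Python, from cell import r gives the robot as it stands.
- The arm moves only by the shell command python3 -m handwheel 'ROWS' [OPENING] [FORCE]. ROWS is JSON, one flat list of numbers, 4 for each row, row after row: the shift along the world's x, y, z each as a share of 120 mm, from -1 to 1, then the turn about the world's z as a share of 180 degrees, from -1 to 1. A call has 1 to 10 rows; each row is the pose to reach, as a shift and turn from the pose commanded when the call began, turning the shorter way round; what a row does not reach only later rows make up. A row lasts 1/10 s, in which the tool goes at most 50 mm and 8.59 degrees, less where a joint would pass 70% of its speed; a pose out of reach is approached as far as the arm can. A call with a number of a shift or a turn outside -1 to 1 is refused whole. A call with a gripper value outside its range is refused whole. OPENING is the closure, from -1 (fully open) to 1 (shut), set as the call begins (- or left out, the last holds). The fingers move at their own pace and stop on an object; FORCE is the grip in N (left out, the last holds). Time passes only in rows, so rows that repeat a pose let the fingers close. It gives the time, the measured TCP pose, the force, the opening and the grip force at its end, in the units of the state.
- r.sense(): the state, without advancing time (a new reading comes with each control period).
- r.grab_frame(name): name is "side" or "top"; returns the picture (384x512x3 uint8, red, green, blue); there is no depth.
- r.camera_params(name): a dict with "mtx" (3x3 intrinsics, pixels), "dist" ([k1, k2, p1, p2, k3] as OpenCV has them; the pictures are not rectified), "world_from_camera" (4x4, takes a point from camera to world coordinates). Camera axes: x right, y down, z forward; pixel columns grow to the right and rows downward; lengths in m; the calibration is good to about 2 mm. A picture is of the moment at which its call begins. camera_params takes no time and is no camera call.
- r.finish_job(): hands the job in; it is judged then, once.
The state is a dict: "time": time; "joints": joint angles; "joint_velocities": joint speeds; "joint_torque": joint torques, N m; "position": TCP position; "ee_rot": TCP orientation; "wrist_force": force on the tool from outside, world axes, zero at the start; "torque": the same for the moment, N m; "width": opening from 0.0 (shut) to 1.0 (fully open); "gripper_force": force on a finger pad.
Only numpy, scipy, OpenCV 4.12 (cv2) and the standard library are available. Lean on these libraries where they do the work, as an engineer would, in place of code of your own. Each camera call takes 0.05 s, during which the arm holds its last target. There are 200 camera calls.

## Working session

There is one attempt and no reset: what is moved stays moved. The work goes in short steps, Python scripts to look and compute and a shell command to move; the robot and the scene stay as the last step left them, time stands still between calls to the robot, and variables do not carry over. Pictures are saved under pics/ and viewed, at most 10 in all, crops included, and the job is handed in when it is done.

```bash
mkdir -p pics; python3 - <<'E'
from cell import r
import cv2,numpy as np
for n in("top","side"):
    cv2.imwrite(f"pics/{n}0.png",r.grab_frame(n)[:,:,::-1]); p=r.camera_params(n)
    print(n,np.round(p["mtx"],1).tolist(),np.round(p["dist"],3),np.round(p["world_from_camera"],3).tolist())
print(r.sense())
E
```

```text
top [[428.7, 0.0, 255.7], [0.0, 428.7, 193.6], [0.0, 0.0, 1.0]] [-0.046  0.     0.     0.     0.   ] [[-0.0, -0.998, 0.056, 0.517], [-1.0, -0.0, -0.015, -0.03], [0.015, -0.056, -0.998, 0.869], [0.0, 0.0, 0.0, 1.0]]
side [[436.3, 0.0, 252.0], [0.0, 436.3, 190.1], [0.0, 0.0, 1.0]] [-0.008  0.     0.     0.     0.   ] [[-0.765, -0.417, 0.49, 0.108], [-0.644, 0.489, -0.588, 0.486], [0.005, -0.766, -0.643, 0.627], [0.0, 0.0, 0.0, 1.0]]
{'time': 0.1, 'joints': array([ 1.25497017e+00,  3.14160246e-01, -4.79875121e-02,  1.21019582e+00,
        2.30362431e-05,  1.57078616e+00]), 'joint_velocities': array([ 0.00135071, -0.00231891,  0.0020478 ,  0.00118895,  0.0010518 ,
        0.00025324]), 'joint_torque': array([-3.35360955e-04, -5.40767419e+01,  3.40541518e+01,  1.12147297e-02,
       -9.22155937e-05,  1.11880425e-05]), 'position': array([0.1861784 , 0.56979129, 0.20511416]), 'ee_rot': array([-1.33037291e-04,  1.57252537e-01,  9.87558120e-01, -7.62188546e-04]), 'wrist_force': array([ 0.78394377,  0.62662481, -0.44471268]), 'torque': array([ 0.03495771, -0.00160458,  0.0201311 ]), 'gripper_force': 0.0, 'width': 0.9981168855100563}
```

View pics/top0.png

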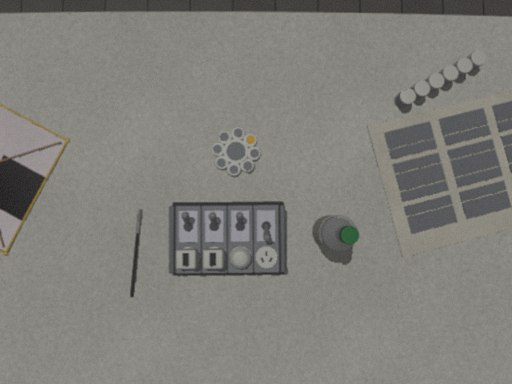

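View pics/side0.png

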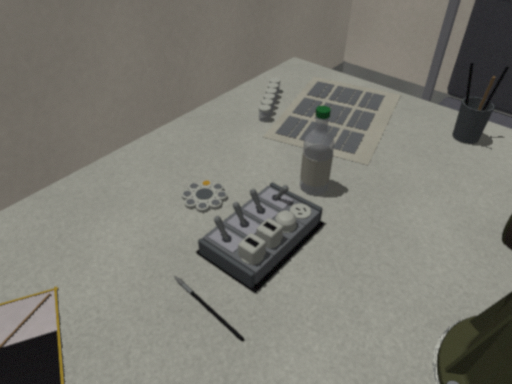

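The top view shows the strip at about px (173–284, 203–275), with image up = world +x and left = +y. From left to right it holds a charger (186,259), a charger (213,259), the lamp (240,258) and the empty socket (266,257). The bottle is to the right at (338,235). In the side view the lever tips are near (220,222), (238,208) and (255,195).

```bash
python3 - <<'E'
import cv2,numpy as np
a=cv2.imread("pics/top0.png")[195:285,165:295];b=cv2.imread("pics/side0.png")[175:290,190:330]
A=cv2.resize(a,(780,540),interpolation=cv2.INTER_CUBIC);A=A[:300]
B=cv2.resize(b[:60],(700,300),interpolation=cv2.INTER_CUBIC);B=cv2.copyMakeBorder(B,0,0,0,80,0)
cv2.imwrite("pics/crop.png",np.vstack([A,B]))
from cell import r
def ray(n,uv,z):
    p=r.camera_params(n);T=p["world_from_camera"]
    q=cv2.undistortPoints(np.float32(uv).reshape(-1,1,2),p["mtx"],p["dist"]).reshape(-1,2)
    d=np.c_[q,np.ones(len(q))]@T[:3,:3].T;o=T[:3,3];return o+d*((z-o[2])/d[:,2])[:,None]
for n,roi in(("top",(165,195,130,90)),("side",(190,175,140,115))):
    x,y,w,h=roi;g=cv2.cvtColor(cv2.imread(f"pics/{n}0.png"),cv2.COLOR_BGR2GRAY)[y:y+h,x:x+w]
    m=cv2.morphologyEx((g<75).astype(np.uint8)*255,cv2.MORPH_CLOSE,np.ones((3,3)))
    c=max(cv2.findContours(m,0,2)[0],key=cv2.contourArea)+np.array([x,y])
    R=cv2.minAreaRect(c);print(n,R,np.round(ray(n,cv2.boxPoints(R),.044),4).tolist())
E
```

```text
top ((229.0568084716797, 238.25924682617188), (72.8068618774414, 113.0566177368164), 89.23609924316406) [[0.5461, 0.1183, 0.044], [0.5491, -0.0993, 0.044], [0.4097, -0.1007, 0.044], [0.4071, 0.1152, 0.044]]
side ((261.2500305175781, 233.25001525878906), (77.07463836669922, 118.79393005371094), 45.0) [[0.531, 0.1463, 0.044], [0.5708, -0.1516, 0.044], [0.3827, -0.0803, 0.044], [0.3806, 0.1714, 0.044]]
```

View pics/crop.png

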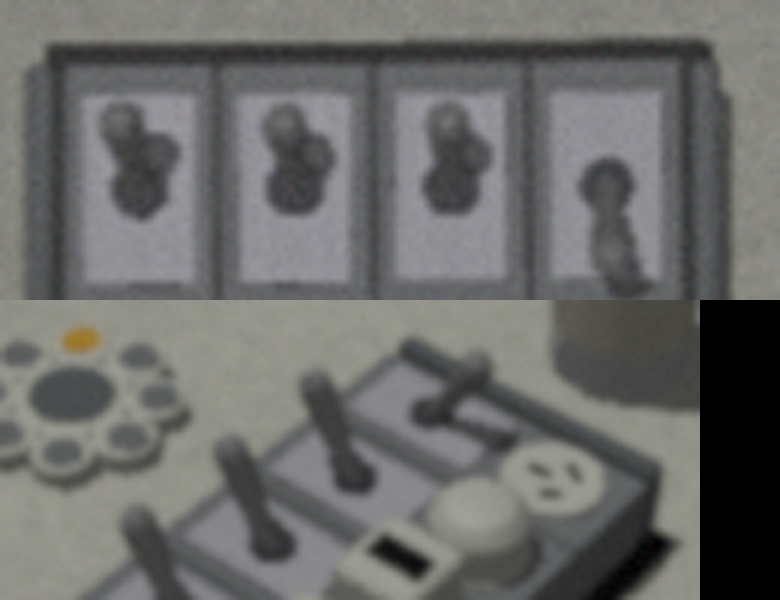

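The top crop shows three levers leaning up (+x), with tips at full-frame px (185,215), (212,215) and (239,215). The fourth lever leans towards its socket. In the side crop the same three tips are at (218,218), (236,204) and (253,191).

```bash
python3 - <<'E'
import cv2,numpy as np
from cell import r
def P(n,uv):
    p=r.camera_params(n);return np.linalg.inv(p["world_from_camera"])[:3],cv2.undistortPoints(np.float32(uv).reshape(-1,1,2),p["mtx"],p["dist"]).reshape(-1,2).T
A,a=P("top",[(185.3,214.7),(212.3,215.3),(239.2,215)]);B,b=P("side",[(217.6,218.2),(236,204.2),(252.8,191)])
X=cv2.triangulatePoints(A,B,a.astype(float),b.astype(float));print(np.round((X[:3]/X[3]).T,4))
E
```

```text
[[ 0.5224  0.087   0.08  ]
 [ 0.5215  0.0375  0.0808]
 [ 0.522  -0.0119  0.0812]]
```

```bash
python3 -m handwheel '[0.43,-0.5,0,0.05, 0.86,-1,0,0.1, 0.86,-1,0,0.1, 0.86,-1,0,0.1, 0.86,-1,0,0.1]' 1
python3 -m handwheel '[0.43,-0.5,0,0, 0.86,-1,0,0, 0.86,-1,0,0, 0.86,-1,0,0, 0.86,-1,0,0]'
python3 -m handwheel '[0.43,-0.5,0,0, 0.86,-1,0,0, 0.86,-1,0,0, 0.86,-1,0,0, 0.86,-1,0,0]'
python3 -m handwheel '[0.43,-0.5,0,0, 0.86,-1,0,0, 0.86,-1,0,0, 0.86,-1,0,0, 0.86,-1,0,0, 0.86,-1,0,0]'
```

```text
time: 0.6
position: [0.2904, 0.449, 0.2058]
ee_rot: [-0.0, 0.003, 1.0, -0.0]
wrist_force: [0.2, 1.2, -0.4]
width: 0.144
gripper_force: 0.0
time: 1.1
position: [0.3931, 0.3306, 0.2058]
ee_rot: [-0.0, 0.002, 1.0, 0.0]
wrist_force: [0.4, -0.7, 0.2]
width: 0.002
gripper_force: 0.0
time: 1.6
position: [0.4961, 0.2114, 0.2056]
ee_rot: [-0.0, 0.001, 1.0, 0.0]
wrist_force: [-0.2, 0.0, -1.1]
width: 0.004
gripper_force: 0.0
time: 2.2
position: [0.5979, 0.0928, 0.2056]
ee_rot: [-0.001, -0.0, 1.0, 0.0]
wrist_force: [-0.4, 0.5, -0.3]
width: -0.002
gripper_force: 0.0
```

```bash
python3 -m handwheel '[0.04,-0.05,-0.3,0, 0.04,-0.05,-0.6,0, 0.04,-0.05,-0.9,0, 0.04,-0.05,-1,0, 0.04,-0.05,-1,0]'
python3 -m handwheel '[-0.1,0,-0.13,0, -0.2,0,-0.13,0, -0.2,0,-0.13,0, -0.2,0,-0.13,0]'
python3 - <<'E'
from cell import r
import cv2,numpy as np
a=r.grab_frame("top")[120:300,130:330];b=r.grab_frame("side")[130:310,160:360]
cv2.imwrite("pics/pre.png",cv2.resize(np.hstack([a,b])[:,:,::-1],(800,360)))
E
```

```text
time: 2.7
position: [0.6015, 0.0858, 0.0845]
ee_rot: [-0.002, -0.0, 1.0, -0.0]
wrist_force: [-0.3, -0.0, 1.0]
width: -0.003
gripper_force: 0.0
time: 3.1
position: [0.5816, 0.0851, 0.0725]
ee_rot: [0.002, 0.0, 1.0, 0.0]
wrist_force: [-0.4, 0.2, -0.5]
width: 0.006
gripper_force: 0.0
```

View pics/pre.png

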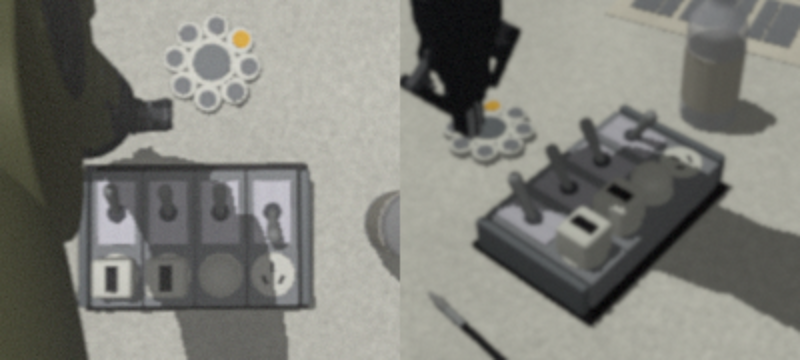

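The crop shows the closed fingers standing clear on the +x side, level with the first lever. All four levers are unchanged and the bottle is upright.

```bash
python3 -m handwheel '[-0.12,0,0,0, -0.24,0,0,0, -0.34,0,0,0, -0.42,0,0,0, -0.5,0,0,0, -0.58,0,0,0, -0.62,0,0,0, -0.62,0,0,0]'
```

```text
time: 4.0
position: [0.5049, 0.0843, 0.0704]
ee_rot: [-0.0, 0.001, 1.0, -0.0]
wrist_force: [0.5, -0.3, -0.4]
width: 0.004
gripper_force: 0.0
```

```bash
python3 -m handwheel '[-0.02,0,0,0, -0.04,0,0,0, -0.06,0,0,0, -0.06,0,0,0]'
```

```text
time: 4.4
position: [0.498, 0.0843, 0.0702]
ee_rot: [-0.0, 0.001, 1.0, -0.0]
wrist_force: [0.4, -0.5, -0.1]
width: -0.0
gripper_force: 0.0
```

```bash
python3 - <<'E'
from cell import r
import cv2,numpy as np
a=r.grab_frame("top")[120:300,130:330];b=r.grab_frame("side")[130:310,160:360]
cv2.imwrite("pics/p1.png",cv2.resize(np.hstack([a,b])[:,:,::-1],(800,360)))
E
```

```text
(no output)
```

View pics/p1.png

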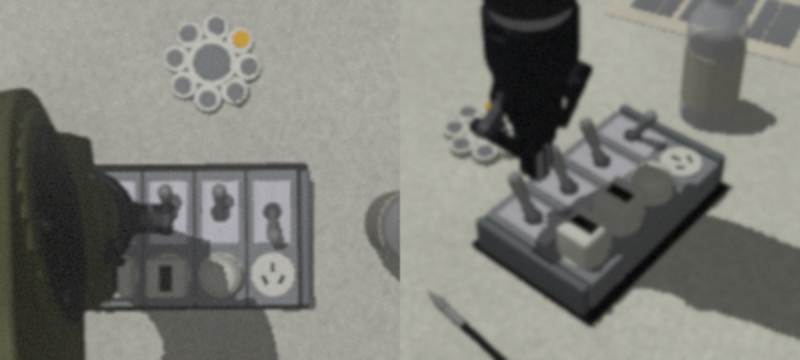

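The side crop shows the fingertips at about (540,165), behind lever 1, and lever 1 hasn't moved. I'll check this against a projection of the TCP.

```bash
python3 - <<'E'
from cell import r
import cv2,numpy as np
s=r.sense();print(s["position"])
for n,o in(("side",(160,130)),("top",(130,120))):
    p=r.camera_params(n);M=np.linalg.inv(p["world_from_camera"])
    q=cv2.projectPoints(np.array([s["position"],[.5224,.087,.08],[.5215,.0375,.0808]]),cv2.Rodrigues(M[:3,:3])[0],M[:3,3],p["mtx"],p["dist"])[0].reshape(-1,2)
    print(n,q.round(1).tolist(),((q-o)*2+((400,0)if n=="side" else 0)).round().tolist())
E
```

```text
[0.49838344 0.08432448 0.07028278]
side [[228.4, 227.3], [217.4, 218.2], [236.0, 204.2]] [[537.0, 195.0], [515.0, 176.0], [552.0, 148.0]]
top [[187.5, 227.8], [185.4, 214.8], [212.3, 215.3]] [[115.0, 216.0], [111.0, 190.0], [165.0, 191.0]]
```

```bash
python3 - <<'E'
from cell import r
import cv2,numpy as np
a=r.grab_frame("side")[165:265,190:310]
cv2.imwrite("pics/p2.png",cv2.resize(a[:,:,::-1],(720,600),interpolation=cv2.INTER_CUBIC))
E
```

```text
(no output)
```

View pics/p2.png

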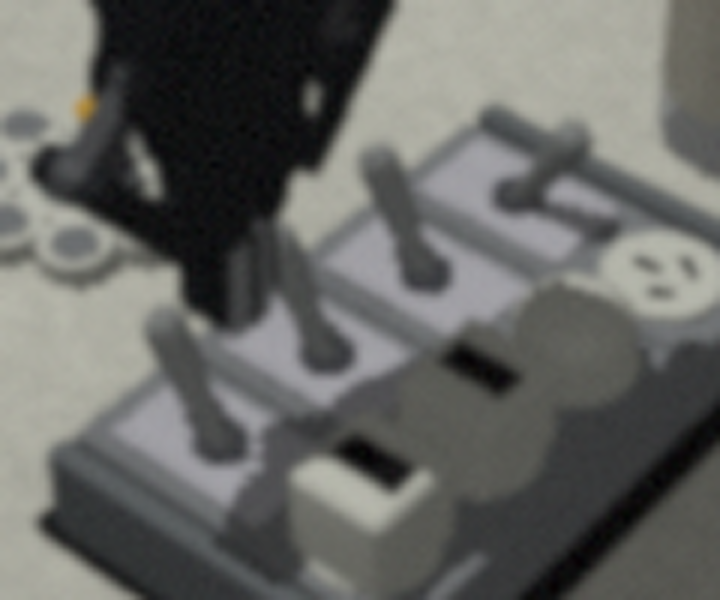

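The zoom shows the fingertips at full-frame px (228,218), where the TCP projects to (228,227). The column matches and the row is 9 px high, so the shut fingertips stand about 20 mm above the stated TCP and passed just over lever 1. I'll retract, go 20 mm lower and push again.

```bash
python3 -m handwheel '[0.3,0,0,0, 0.6,0,0,0, 0.8,0,0,0, 0.8,0,0,0]'
python3 -m handwheel '[0,0.02,-0.1,0, 0,0.02,-0.17,0, 0,0.02,-0.17,0]'
python3 -m handwheel '[-0.12,0,0,0, -0.24,0,0,0, -0.34,0,0,0, -0.42,0,0,0, -0.5,0,0,0, -0.5,0,0,0]'
```

```text
time: 4.95
position: [0.5979, 0.0844, 0.0703]
ee_rot: [0.001, 0.001, 1.0, 0.0]
wrist_force: [1.0, 0.1, -1.0]
width: 0.002
gripper_force: 0.0
time: 5.25
position: [0.5915, 0.0866, 0.0477]
ee_rot: [-0.002, 0.001, 1.0, -0.0]
wrist_force: [-0.1, 1.1, -1.2]
width: -0.002
gripper_force: 0.0
time: 5.85
position: [0.5338, 0.0868, 0.0504]
ee_rot: [0.0, 0.001, 1.0, 0.0]
wrist_force: [0.6, 0.5, 0.2]
width: -0.003
gripper_force: 0.0
```

```bash
python3 - <<'E'
from cell import r
import cv2,numpy as np
a=r.grab_frame("side")[165:265,170:290]
cv2.imwrite("pics/p3.png",cv2.resize(a[:,:,::-1],(720,600),interpolation=cv2.INTER_CUBIC))
E
```

```text
(no output)
```

View pics/p3.png

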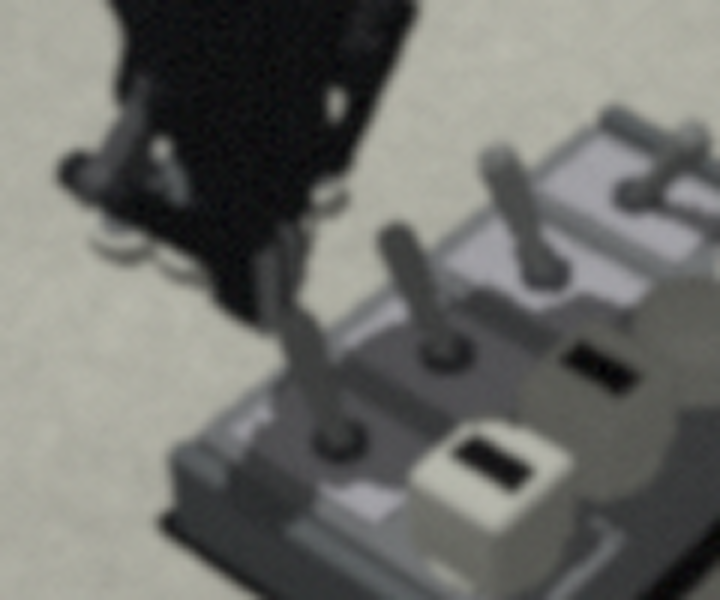

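The fingers now stand behind lever 1's tip, at crop (262,320) against the lever tip at (295,310), and are about to touch. I'll carry on pushing.

```bash
python3 -m handwheel '[-0.06,0,0,0, -0.12,0,0,0, -0.18,0,0,0]'
python3 -m handwheel '[-0.05,0,0,0, -0.1,0,0,0, -0.12,0,0,0, -0.12,0,0,0]'
python3 - <<'E'
from cell import r
import cv2,numpy as np
a=r.grab_frame("side")[165:265,170:290]
cv2.imwrite("pics/p4.png",cv2.resize(a[:,:,::-1],(720,600),interpolation=cv2.INTER_CUBIC))
E
```

```text
time: 6.2
position: [0.5126, 0.0868, 0.05]
ee_rot: [0.0, 0.001, 1.0, 0.0]
wrist_force: [2.3, -0.5, 2.0]
width: -0.002
gripper_force: 1.2
time: 6.6
position: [0.4973, 0.0867, 0.0496]
ee_rot: [-0.001, 0.001, 1.0, -0.0]
wrist_force: [0.6, -0.4, -0.2]
width: 0.001
gripper_force: 0.0
```

View pics/p4.png

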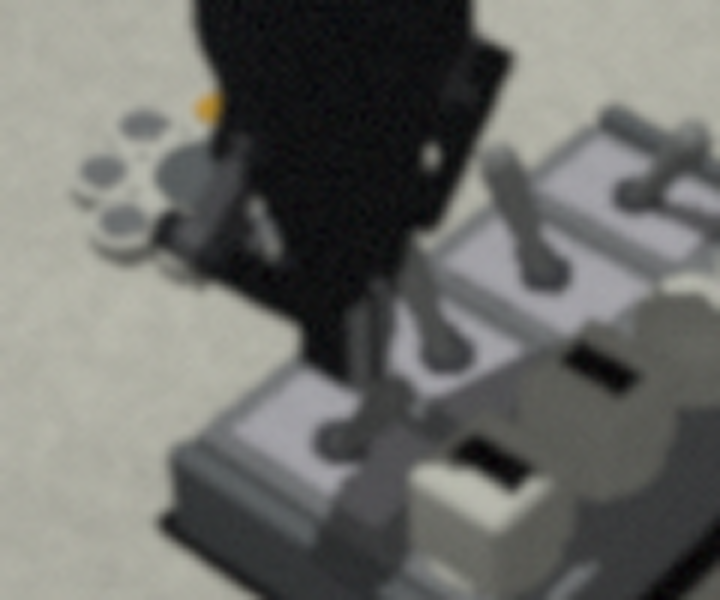

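Lever 1 now leans towards its socket (crop base (340,440), tip (395,385)), matching the empty socket's OFF lever. I'll nudge it slightly, back out, shift 50 mm to -y and repeat on lever 2.

```bash
python3 -m handwheel '[-0.04,0,0,0, -0.04,0,0,0, 0.3,0,0,0, 0.6,0,0,0, 0.86,0,0,0, 0.86,0,0,0]'
python3 -m handwheel '[0,-0.2,0,0, 0,-0.41,0,0, 0,-0.41,0,0, 0,-0.41,0,0]'
python3 -m handwheel '[-0.15,0,0,0, -0.3,0,0,0, -0.42,0,0,0, -0.54,0,0,0, -0.6,0,0,0, -0.66,0,0,0, -0.72,0,0,0, -0.78,0,0,0, -0.83,0,0,0, -0.89,0,0,0]'
python3 -m handwheel '[0,0,0,0, 0.3,0,0,0, 0.6,0,0,0, 0.86,0,0,0, 0.86,0,0,0]'
python3 -m handwheel '[0,0,0.4,0, 0,0,0.8,0, 0,0,1,0, 0,0,1,0]'
python3 - <<'E'
from cell import r
import cv2,numpy as np
a=r.grab_frame("top")[120:300,160:360];b=r.grab_frame("side")[130:310,160:360]
cv2.imwrite("pics/end.png",cv2.resize(np.hstack([a,b])[:,:,::-1],(800,360),interpolation=cv2.INTER_CUBIC))
E
```

```text
time: 7.25
position: [0.6053, 0.0868, 0.0497]
ee_rot: [0.001, 0.001, 1.0, 0.0]
wrist_force: [-0.2, 0.2, 0.4]
width: 0.003
gripper_force: 0.0
time: 7.65
position: [0.6004, 0.0373, 0.0496]
ee_rot: [-0.001, 0.001, 1.0, 0.0]
wrist_force: [0.4, 0.3, 0.4]
width: 0.004
gripper_force: 0.0
time: 8.65
position: [0.4956, 0.0375, 0.05]
ee_rot: [0.001, 0.001, 1.0, -0.0]
wrist_force: [18.3, -1.0, -2.4]
width: 0.0
gripper_force: 7.7
time: 9.15
position: [0.6009, 0.0374, 0.0495]
ee_rot: [0.001, 0.001, 1.0, -0.0]
wrist_force: [0.5, 1.8, 0.1]
width: 0.002
gripper_force: 0.0
time: 9.55
position: [0.5991, 0.0376, 0.1738]
ee_rot: [0.002, 0.001, 1.0, 0.0]
wrist_force: [-0.5, -0.0, -0.0]
width: 0.003
gripper_force: 0.0
```

View pics/end.png

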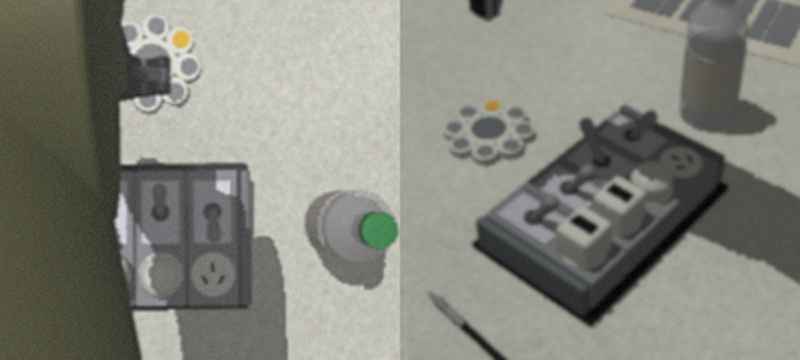

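Both charger levers lean towards their sockets, with tips at crop (550,208) and (585,178). The lamp lever still leans away (590,125), the empty one is unchanged (645,120), and the bottle is upright. The robot is clear, so I'm handing in.

```bash
python3 -c "
from cell import r
print(r.finish_job())"
```

```text
the job is handed in; nothing more can be done
None
```

I switched off both charger toggles and handed the job in after about 10 s of the 38 s; the last picture showed the lamp and empty-socket toggles unchanged and the bottle standing, but the hand-in returned no verdict.

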